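# Pack the dressing box and light it for checking

## Task

Finish packing the green box: stand the amber jar and the white-and-blue carton upright on its floor beside the steel tin, set down rather than dropped. Then draw the blue-headed examination lamp out of its charger and tip it so that its beam slants down at about 45 degrees into the middle of the box, with the lens some 20 cm from there. Finish while still holding the lamp up like that in the gripper, touching nothing else, and leave the other things on the table where they stand.

Things in the scene. Friction and masses are not known exactly. Their poses are not given: they have to be found in the camera images.
- box: open green plastic box, fixed to the table: outside 124 (x) by 160 (y) by 42 high, walls and floor 4 mm, so inside 116 by 152. Origin under its centre, on the table; its x and y axes run along the short and long sides. The tin fills the +y part of the floor; the free part is 116 (x) by about 60 (y), from box y = -76 to about -15.5 mm, open from above
- box_middle (a point): middle of the box's opening, 42 mm above the table, over the box's centre: the point to be lit
- tin: flat closed steel tin lying in the box, 104 (x) by 90 (y) by 30 high, loose, 300 g; origin under its centre; it starts flat on the box floor near the +y end and stays there
- jar_mid (a point): centre, half-way up, of the amber jar with white cap: upright cylinder 48 mm in diameter and 90 high, about 120 g, standing on the table; the cap is as wide as the body
- jar: the same jar; origin at the centre of its underside
- carton_mid (a point): centre, half-way up, of the white carton with a blue band: 46 (its x) by 54 (its y) by 90 high, about 80 g, rigid, standing upright on the table
- carton: the same carton; origin at the centre of its underside
- lamp_head (a point): centre of the examination lamp's blue head, 126 mm above the lamp's foot: a flat-sided block 34 (x) by 30 (y) by 44 high, to be gripped across its y sides; the lamp's z runs up the handle, its -x is the beam. The lamp starts upright in the charger with its foot 8 mm above the table, head at 134, top at 156
- lamp: the whole lamp, about 150 g, 148 long; origin at the foot of the handle, z up along the handle; black square handle 22 by 22 by 104 below the blue head; the lens looks along -x of the lamp (towards the robot, give or take 0.6 rad, at the start)
- lamp_lens (a point): centre of the lens face, 25 mm from the head's centre along the lamp's -x; same axes as the lamp. The beam is straight, along -x from here
- charger: white charger block fixed to the table, 76 by 66 by 40 high, with a square socket 25 mm wide and 32 deep that holds the lamp's handle loosely; origin under its centre. The lamp comes straight up
- antiseptic: amber bottle 54 mm across, 130 high, far right; leave alone
- forceps_pot: steel pot 74 mm across with forceps sticking up to 170 high, left; leave alone
Mind the look-alikes: they are no part of the job. What is shaped like the carton but red is not meant.

How it is judged:
On the way, in this order (a step that is already met when the one before it is completed fails the run):
1. jar and carton stand upright on the box floor, released, with the tin still flat in the box (x of jar_mid in the frame of box between -0.037 and 0.037 m and y of jar_mid in the frame of box between -0.055 and 0.055 m and z of jar_mid in the frame of box between 0.043 and 0.054 m and angle between each of jar_mid, carton_mid's own z axis and vertical below 0.15 rad and contact force between the fingers and jar below 0.1 N and x of carton_mid in the frame of box between -0.037 and 0.037 m and y of carton_mid in the frame of box between -0.055 and 0.055 m and z of carton_mid in the frame of box between 0.043 and 0.054 m and contact force between the fingers and carton below 0.1 N and x of tin in the frame of box between -0.01 and 0.01 m and z of tin in the frame of box below 0.01 m and angle between tin's own z axis and vertical below 0.1 rad), for 0.2 s.
2. the lamp is drawn clear of the charger by the gripper (height (world z) of lamp_head above 0.175 m and contact force between the fingers and lamp above 1 N and contact force between lamp and charger below 0.1 N), for 0.1 s.
At the end, for the whole second after the job is handed in: Jar and carton stand (within 8 deg) on the box floor, released; tin flat in the box. Lamp gripped, still, on nothing else, lens 120 mm and foot 15 mm or more up, beam 25 to 65 deg below level; middle of the box opening 150 to 250 mm before the lens and within 50 mm of the beam (all of step 1 and contact force between lamp and charger below 0.1 N and contact force between lamp and box below 0.1 N and contact force between lamp and jar below 0.1 N and contact force between lamp and carton below 0.1 N and contact force between lamp and tin below 0.1 N and contact force between lamp and antiseptic below 0.1 N and contact force between the fingers and lamp above 1 N and x of box_middle in the frame of lamp_lens between -0.25 and -0.15 m and y of box_middle in the frame of lamp_lens between -0.05 and 0.05 m and z of box_middle in the frame of lamp_lens between -0.05 and 0.05 m and height (world z) of lamp_lens above 0.12 m and height (world z) of lamp above 0.015 m and angle between lamp_lens's own x axis and vertical between 0.43 and 1.13 rad and linear speed of lamp below 0.03 m/s); the arm keeps its last pose, push and grip.
It fails at once if the amber bottle or the forceps pot is pushed away by more than 40 mm (distance of any of antiseptic, forceps_pot from where it was at the start of the episode above 0.04 m).
It fails at once if the jar is let go high above its place (height (world z) of jar_mid above 0.105 m and distance of jar_mid from where it was at the start of the episode above 0.05 m and contact force between the fingers and jar below 0.01 N).
It fails at once if the carton is let go high above its place (height (world z) of carton_mid above 0.105 m and distance of carton_mid from where it was at the start of the episode above 0.05 m and contact force between the fingers and carton below 0.01 N).
It also fails if it takes over 61 s, if anything falls off the work surface, if the arm or the gripper's body presses on something with over 40 N, if the wrist force passes 120 N, or if a joint passes its speed limit or range.

## Robot

A 7-joint arm with a two-finger parallel gripper is mounted at the origin on the work surface. World frame = base frame: x ahead of the robot, y to its left, z up, the work surface at z = 0. Lengths are in m, angles in rad, forces in N, time in s.
With the tool pointing down it reaches from about 0.425 to 0.875 m from the base axis. Payload 8.4 kg.
Tool frame: the origin (TCP) lies at the centre of the arm's flange, where the gripper is bolted on; the fingertips stand 173 mm ahead of it and the grasp point (between the pads) lies 155 mm ahead of it; x points along the fingers, y is the direction in which the jaws open and shut, and the axes are right-handed (so a half turn about x gives the same grasp; the last joint's range is limited). The gripper opens to 85 mm and grips with 20 to 120 N. Pads are 22 mm wide; open, the fingers measure 114 mm over their backs; the gripper's body (76 mm by 85 mm) begins 54 mm behind the grasp point. The pads swing forward as they close: fully open they stand 13 mm farther back than shut.
Start: joints at [1.006, 0.333, 0.04, 1.465, -0.013, 1.343, -0.059], TCP at [0.292, -0.581, 0.405] pointing down, gripper open.
Joint ranges: [-2.58, 2.58], [-0.38, 2.09], [-1.3, 1.39], [0.25, 2.4], [-1.5, 4.64], [0.08, 2.09], [-2.65, 2.65]. Speed limits (rad/s): [2.22, 2.22, 2.79, 2.79, 3.14, 3.14, 3.14].

## Interface

Orientations are given as a rotation vector (axis times angle).
In Python, from bench import * gives the robot as it stands. The module is installed in compiled form; this text tells all that it offers.
- The arm moves only by the tool servo_tool, never from a script. Its argument "moves" is a list of rows, each a list of 4 numbers: the shift along the tool's x, y, z in m, then the turn about the tool's x in rad. In form: [[x, y, z, yaw], ...]. A call has 1 to 12 rows; each row is the pose to reach, as a shift and turn from the pose commanded when the call began, along the tool's axes at that moment; what a row does not reach only later rows make up. A row lasts 1/8 s, in which the tool goes at most 62.5 mm and 10.7 degrees, less where a joint would pass 70% of its speed; a pose out of reach is approached as far as the arm can. A call with a gripper value outside its range is refused whole. "jaw" is the closure, from -1 (fully open) to 1 (shut), set as the call begins (left out, the last holds). The fingers move at their own pace and stop on an object; "squeeze" is the grip in N (left out, the last holds). Time passes only in rows, so rows that repeat a pose let the fingers close. It gives the time, the measured TCP pose, the force and the opening at its end, in the units of the state.
- observe(): the state, without advancing time (a new reading comes with each control period).
- grab_frame(name): name is "scene" or "top" or "wrist"; returns the picture (420x560x3 uint8, red, green, blue); there is no depth.
- get_calibration(name): a dict with "vertical_fov" (degrees; the focal length in pixels is half the picture's height over the tangent of half this angle, whatever the lens; pixels are square), "cx", "cy" (the principal point, pixels), "extrinsics" (4x4, takes a point from world to camera coordinates). Camera axes: x right, y down, z forward; pixel columns grow to the right and rows downward; lengths in m; the calibration is good to about 2 mm. A picture is of the moment at which its call begins: read the wrist's pose just before it. get_calibration takes no time and is no camera call; for the wrist camera it gives the pose at the moment of the call.
- sign_off(): hands the job in, once; it reports no verdict.
The state is a dict: "time": time; "joints": joint angles; "joint_velocities": joint speeds; "joint_efforts": joint torques, N m; "ee_pos": TCP position; "tcp_rot": TCP orientation; "wrist_force": force on the tool from outside, world axes, zero at the start; "torque": the same for the moment, N m; "grip_width": opening from 0.0 (shut) to 1.0 (fully open).
Only numpy, scipy, OpenCV 4.12 (cv2) and the standard library are available. Lean on these libraries where they do the work, as an engineer would, in place of code of your own. Each camera call takes 0.05 s, during which the arm holds its last target.

## Working session

There is one attempt and no reset: what is moved stays moved. The work goes in short steps, Python scripts to look and compute and a tool call to move; the robot and the scene stay as the last step left them, time stands still between calls to the robot, and variables do not carry over. Pictures are saved under pics/ and viewed, and the job is handed in when it is done.

Besides the shell and the picture viewer there is one more tool, called after "Emit:" as name([rows], argument=value, ...), one row to a line, values as JSON. servo_tool: Moves the arm, as the interface text tells. Its arguments: {"type":"object","properties":{"moves":{"type":"array","items":{"type":"array","items":{"type":"number"}}},"jaw":{"type":"number"},"squeeze":{"type":"number"}},"required":["moves"]}

```bash
mkdir -p pics
cat > h.py <<'E'
from bench import *
import numpy as np, cv2
from scipy.spatial.transform import Rotation as R
def K(n):
    c=get_calibration(n); f=210/np.tan(np.radians(c["vertical_fov"])/2); return f,c["cx"],c["cy"],np.array(c["extrinsics"])
def ray(n,u,v,cal=None):
    f,cx,cy,E=cal or K(n); d=E[:3,:3].T@np.array([(u-cx)/f,(v-cy)/f,1]); o=-E[:3,:3].T@E[:3,3]; return o,d
def onz(n,u,v,z,cal=None):
    o,d=ray(n,u,v,cal); return o+d*(z-o[2])/d[2]
def proj(n,p,cal=None):
    f,cx,cy,E=cal or K(n); q=E[:3,:3]@np.array(p)+E[:3,3]; return np.array([cx+f*q[0]/q[2],cy+f*q[1]/q[2]])
def save(n,name):
    cal=K(n); im=grab_frame(n); cv2.imwrite(f'pics/{name}.png',cv2.cvtColor(im,cv2.COLOR_RGB2BGR)); return im,cal
E
python3 - <<'E'
from h import *
print(observe())
for n in ("scene","top","wrist"):
    im,c=save(n,n+"0"); np.save(n+'0.npy',im); f,cx,cy,Ex=c
    print(n,f,cx,cy,-Ex[:3,:3].T@Ex[:3,3]); print(Ex[:3,:3].round(3))
    print([onz(n,a,b,0,c).round(3) for a,b in((0,0),(559,0),(0,419),(559,419))])
E
```

```text
{'time': 0.0, 'joints': array([ 1.00578463,  0.33391871,  0.03989329,  1.46626377, -0.01341013,
        1.34332956, -0.05847525]), 'joint_velocities': array([-9.84627426e-06, -7.08947539e-04, -1.42781110e-04, -1.10538867e-03,
       -2.59178860e-04,  1.15227061e-03, -6.74443487e-04]), 'joint_efforts': array([ 1.68443741e-03, -6.58574295e+01,  1.36653151e+00, -4.05575538e+01,
        1.67655351e-02,  1.26985065e-02,  1.52220082e-06]), 'ee_pos': array([ 0.29184983, -0.58059705,  0.40381994]), 'tcp_rot': array([ 1.96231012,  0.46717717, -1.96329162]), 'wrist_force': array([-0.82962022, -0.04054031, -0.31989455]), 'torque': array([-0.00232912, -0.01789129, -0.00273916]), 'grip_width': 0.9957573194834805}
scene 417.2825067370109 278.36263693553684 213.01482394691698 [1.1587692  0.63387336 0.93874491]
[[-0.671  0.741  0.013]
 [ 0.526  0.488 -0.697]
 [-0.523 -0.461 -0.717]]
[array([ 0.286, -2.426,  0.   ]), array([-2.148,  0.071,  0.   ]), array([ 1.321,  0.006, -0.   ]), array([0.521, 0.882, 0.   ])]
top 500.1176483133675 280.23369536977594 210.44706378244015 [0.41147223 0.09441747 1.62212574]
[[ 0.006 -1.    -0.013]
 [-0.995 -0.005 -0.097]
 [ 0.097  0.013 -0.995]]
[array([1.289, 1.08 , 0.   ]), array([ 1.287, -0.82 ,  0.   ]), array([-0.096,  0.996,  0.   ]), array([-0.078, -0.755,  0.   ])]
wrist 348.6218698952223 280.7889848704172 210.08630157810168 [ 0.36569082 -0.54326352  0.37428313]
[[ 0.448 -0.894 -0.001]
 [-0.845 -0.424  0.327]
 [-0.293 -0.145 -0.945]]
[array([ 0.318, -0.271,  0.   ]), array([ 0.554, -0.741,  0.   ]), array([-0.214, -0.383, -0.   ]), array([ 0.146, -1.098,  0.   ])]
```

View pics/scene0.png

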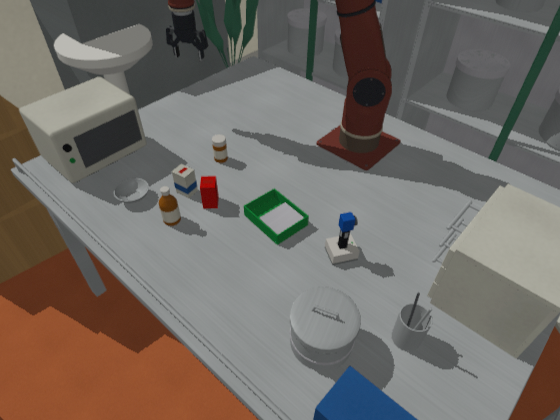

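View pics/top0.png

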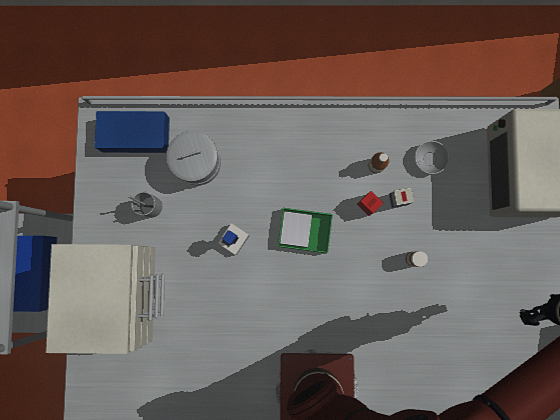

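View pics/wrist0.png

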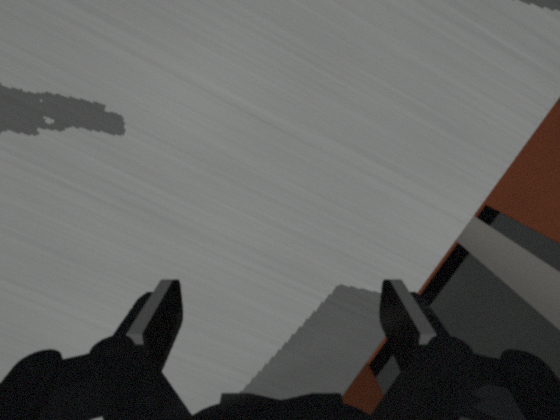

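Scene view: the jar with its white cap is at (220,148) and the white/blue carton at (185,180). Its look-alike, the red carton, is at (209,193). The jar's look-alike is the amber antiseptic bottle at (170,207). The box is at (276,216) and the lamp at (346,225). In the top view these are jar (418,259), carton (402,198), red carton (370,204), bottle (380,162), box (305,231) and lamp (231,238). By description I want the jar at (220,148) and the carton at (185,180). I'll check both in close crops.

Run:
```python
import cv2,numpy as np
s=cv2.imread('pics/scene0.png');t=cv2.imread('pics/top0.png')
a=cv2.resize(s[125:235,145:255],(400,400),interpolation=cv2.INTER_CUBIC)
b=cv2.resize(t[150:280,340:470],(400,400),interpolation=cv2.INTER_CUBIC)
cv2.imwrite('pics/crop1.png',np.hstack([a,b]))
a=cv2.resize(s[180:270,240:360],(400,300),interpolation=cv2.INTER_CUBIC)
b=cv2.resize(t[195:270,210:340],(400,300*75*400//(130*300)),interpolation=cv2.INTER_CUBIC)
b=cv2.copyMakeBorder(b,0,300-b.shape[0],0,0,cv2.BORDER_CONSTANT)
cv2.imwrite('pics/crop2.png',np.hstack([a,b]))
```

```text
(no output)
```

View pics/crop1.png

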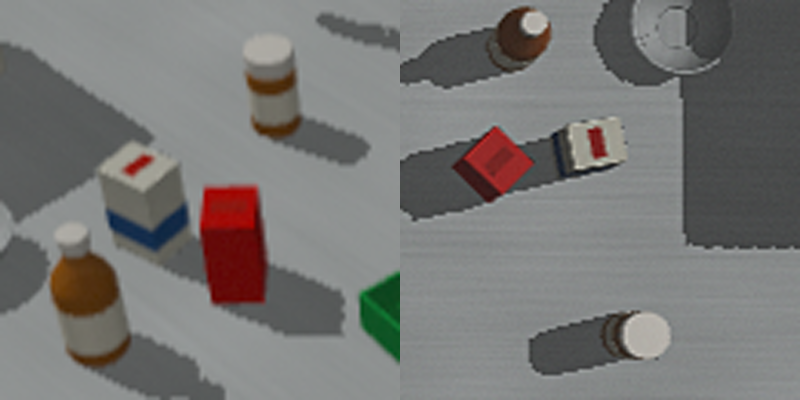

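View pics/crop2.png

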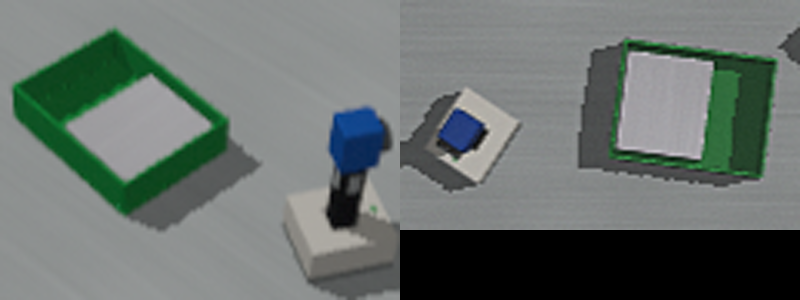

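The crops confirm both choices: the white carton with the blue band is next to the red one, and the jar with the wide cap stands alone. Now I'll measure with masks.

```bash
cat > m.py <<'E'
from h import *
t=np.load('top0.npy');s=np.load('scene0.npy')
def comp(im,mask,near,rad=25):
    m=np.zeros_like(mask,np.uint8); x,y=near; m[y-rad:y+rad,x-rad:x+rad]=mask[y-rad:y+rad,x-rad:x+rad]
    n,l,st,c=cv2.connectedComponentsWithStats(m); 
    i=1+np.argmax(st[1:,4]); return (l==i).astype(np.uint8),st[i],c[i]
def hull(m): return max(cv2.findContours(m,cv2.RETR_EXTERNAL,cv2.CHAIN_APPROX_NONE)[0],key=len)
hs=cv2.cvtColor(t,cv2.COLOR_RGB2HSV)
for y in range(186,212,2): print(y,' '.join('%3d/%3d/%3d'%tuple(t[y,x]) for x in range(386,418,2)))
hsc=hs[...,1].astype(int)
E
python3 m.py
python3 - <<'E'
from m import *
E
true
```

```text
186 138/140/141 136/138/140 138/139/141 136/138/140 136/138/138 137/139/139 136/138/139 137/139/139 135/137/139 140/141/140 136/138/138 135/137/137 139/140/142 135/137/137 136/139/139 136/138/140
188 136/138/139 134/137/138 133/138/136 134/137/136 136/139/138 135/141/137 135/141/140 133/139/138 134/139/138 126/128/129 121/121/117 181/183/175 162/160/149 131/136/134 131/134/134 133/137/137
190 133/139/138 133/135/135 134/135/137 136/138/140 106/105/100 178/178/165 176/173/160 164/164/151 161/162/151 156/159/146 156/157/144 154/152/140 160/157/144 131/134/135 132/134/135 133/136/136
192 135/138/139 138/140/140 135/138/137  51/ 48/ 45  92/ 91/ 83 160/158/147 158/156/146 150/139/128 111/ 16/ 16 112/ 14/ 15 162/168/156 156/154/144 160/157/146 156/157/152 135/136/137 135/138/137
194 142/146/144 107/109/107  22/ 27/ 40  68/ 66/ 60 113/111/103 162/159/147 157/156/144 152/146/135 117/ 26/ 25 115/ 27/ 26 150/135/124 158/158/145 159/157/145 148/148/140 133/136/136 134/136/136
196  74/ 75/ 75  78/ 80/ 78  16/ 24/ 37  69/ 68/ 62  67/ 65/ 61 163/162/150 157/155/144 162/167/154 115/ 21/ 20 116/ 30/
[... 3295 characters left out ...]
/172 131/130/119  40/ 38/ 34  49/ 48/ 43  23/ 29/ 39  47/ 51/ 56 143/146/147 134/136/137 134/133/134 131/132/133
206  73/ 75/ 75  73/ 74/ 75  72/ 73/ 72  21/ 26/ 40  49/ 51/ 53  36/ 41/ 49  32/ 38/ 44  40/ 45/ 51 133/136/132 147/150/150 142/145/145 138/141/141 133/135/135 132/135/135 133/137/137 131/135/133
208  77/ 77/ 78  73/ 74/ 75  73/ 74/ 75  72/ 74/ 73 157/159/158 150/150/151 144/147/145 140/142/141 138/141/140 137/139/140 135/139/138 136/138/139 134/137/137 137/143/140 136/140/139 139/143/142
210 153/155/155 147/149/149 139/144/142 139/141/141 138/140/142 137/140/141 135/138/137 137/139/140 136/139/139 138/141/139 137/140/140 134/137/136 134/135/135 135/138/139 133/135/137 136/137/138
```

```bash
cat > m.py <<'E'
from h import *
def comp(mask,near,rad=25):
    mask=mask.astype(np.uint8); m=np.zeros_like(mask); x,y=near; sl=(slice(max(y-rad,0),y+rad),slice(max(x-rad,0),x+rad)); m[sl]=mask[sl]
    m=cv2.morphologyEx(m,cv2.MORPH_CLOSE,np.ones((3,3),np.uint8))
    n,l,st,c=cv2.connectedComponentsWithStats(m); i=1+np.argmax(st[1:,4]); return (l==i).astype(np.uint8),st[i],c[i]
def cont(m): return max(cv2.findContours(m,cv2.RETR_EXTERNAL,cv2.CHAIN_APPROX_NONE)[0],key=len)
def rect(n,m,z,cal=None):
    p=cont(m)[:,0].astype(float); w=np.array([onz(n,u,v,z,cal)[:2] for u,v in p],np.float32)
    (c,wh,a)=cv2.minAreaRect((w*1000).astype(np.float32)); return np.array(c).round(1),np.array(wh).round(1),a
E
python3 - <<'E'
from m import *
t=np.load('top0.npy').astype(int);s=np.load('scene0.npy').astype(int)
r,g,b=t[...,0],t[...,1],t[...,2]
cream=((r-b>7)&(r>140))|((r>100)&(g<110)&(r-g>30))
m,st,c=comp(cream,(402,198),16); print('carton',st,c,rect('top',m,.09))
m,st,c=comp((r-b>3)&(r>140),(419,259),14); print('jar',st,c,rect('top',m,.09), cv2.minEnclosingCircle(cont(m)))
m,st,c=comp((g-r>20)&(g-b>15),(305,231),40); print('box',st,c,rect('top',m,.042))
tm=cv2.fillPoly(np.zeros_like(m),[cv2.convexHull(cont(m))],1)
m2,st,c=comp((tm>0)&(r>140),(297,230),35); print('tin',st,c,rect('top',m2,.034))
m,st,c=comp((b-r>35),(231,238),20); print('lamp',st,c,rect('top',m,.156))
m,st,c=comp((r-b>3)&(r>140),(234,240),22); print('charger',st,c,rect('top',m,.04))
for y in range(228,250,2): print(y,' '.join('%3d/%3d/%3d'%tuple(t[y,x]) for x in range(218,250,2)))
E
```

```text
carton [395 188  19  17 246] [403.68699187 195.94715447] (array([ 607.5, -265. ]), array([44.7, 52.1]), 9.783472061157227)
jar [413 251  15  16 189] [419.74074074 258.34920635] (array([ 416. , -310.8]), array([42.4, 45.5]), 88.8775863647461) ((419.3243103027344, 257.6486511230469), 8.51791000366211)
box [ 278  208   55   45 1072] [313.15858209 230.70802239] (array([504.3,  37.5]), array([161.1, 124.2]), 82.80084228515625)
tin [281 212  31  35 880] [295.7125     228.83295455] (array([507.8,  66.2]), array([ 87.4, 101.4]), 82.74244689941406)
lamp [222 230  15  14 125] [229.36  236.992] (array([474.9, 262.7]), array([31.9, 33.2]), 56.944950103759766)
charger [223 223  25  31 287] [236.32055749 238.56445993] (array([475.5, 265.2]), array([66.3, 75.2]), 56.871910095214844)
228 128/132/132 118/121/119  68/ 69/ 69  71/ 72/ 74  64/ 66/ 67 170/166/160 179/177/168 178/173/167 177/173/166 179/175/168 176/174/167 127/128/131 131/134/132 127/131/131 128/131/132 128/130/132
230 142/144/145  66/ 68/ 67  74/ 78/ 77  72/ 74/ 75 117/116/111  86/102/130 195/187/172 184/180/171 179/176/169 179/175/168 1
[... 1134 characters left out ...]
/133  23/ 32/ 61  14/ 14/ 10 182/179/172 178/175/169 178/174/168 178/174/167  84/ 85/ 83 139/142/140 138/140/140
244  71/ 73/ 75  99/ 99/ 94 106/103/ 99  88/ 91/ 89  34/ 35/ 33  36/ 35/ 32  20/ 25/ 49 132/136/141 161/158/150 182/179/172 175/172/166 179/177/171 130/128/124 138/144/145 135/137/138 136/140/138
246  76/ 79/ 77  76/ 77/ 77 121/123/120 196/192/185 181/180/170  44/ 56/ 48 193/189/183 180/178/171 178/174/169 176/172/167 179/175/168 173/170/163 101/104/104 142/146/145 139/143/142 138/141/140
248  75/ 74/ 74  72/ 72/ 72  71/ 73/ 74  71/ 72/ 72 169/164/160 190/183/179 180/178/171 178/176/169 176/175/168 176/174/168 179/177/170  84/ 85/ 83 135/136/137 133/138/136 134/138/137 135/139/138
```

```bash
cat >> h.py <<'E'
def goto(gx,gy,gz,jawdeg=None):
    """shift (tool axes) and turn from present pose to grasp point g with jaw axis along jawdeg (mod 180)"""
    o=observe(); M=R.from_rotvec(o['tcp_rot']).as_matrix(); p=o['ee_pos']; g=p+.155*M[:,0]
    a=np.degrees(np.arctan2(M[1,1],M[0,1]))
    d=M.T@(np.array([gx,gy,gz])-g)
    print('t',round(o['time'],2),'grasp pt',g.round(4),'toolx',M[:,0].round(4),'jaw deg',a.round(2),'q',o['joints'].round(2),'F',o['wrist_force'].round(1),'gw',round(o['grip_width'],3))
    if jawdeg is not None:
        dd=(jawdeg-a+90)%180-90; print('shift',d.round(4),'turn',(-np.radians(dd)).round(4), 'alt',(-np.radians(dd-180*np.sign(dd))).round(4),'| j7-related')
    else: print('shift',d.round(4))
    return d
E
python3 - <<'E'
from m import *
print(onz('top',419.5,258.2,.09), onz('top',419.74+.0,258.35,.09))
s=np.load('scene0.npy').astype(int); r,g,b=s[...,0],s[...,1],s[...,2]
for nm,p in (('jar',[.416,-.311,.09]),('carton',[.6075,-.265,.09]),('boxmid',[.5043,.0375,.042]),('lamptop',[.4749,.2627,.156])): print(nm,proj('scene',p))
for c in [(-62,-80),(62,-80),(62,80),(-62,80)]:
    q=np.array([.5043,.0375])+ (c[0]*np.array([.9921,-.1253])+c[1]*np.array([.1253,.9921]))/1000
    print(c,proj('scene',[*q,.042]))
m,st,c=comp((g-r>20)&(g-b>15),(276,216),40); h=cv2.convexHull(cont(m))[:,0]; print(cv2.approxPolyDP(h,3,True)[:,0])
m,st,c=comp((b-r>35),(346,225),25); print(st,c)
goto(.416,-.311,.2,82.8)
goto(.416,-.311,.068,82.8)
E
```

```text
[ 0.41682152 -0.30925479  0.09      ] [ 0.41637205 -0.30997217  0.09      ]
jar [216.43357492 137.36283759]
carton [180.65460477 169.5361333 ]
boxmid [273.67780183 209.74842191]
lamptop [344.96260939 214.95548044]
(-62, -80) [272.33726719 187.17604205]
(62, -80) [241.23738373 204.72295604]
(62, 80) [275.17702407 234.99283773]
(-62, 80) [306.80847414 214.88081763]
[[274 188]
 [308 215]
 [307 225]
 [277 244]
 [244 214]
 [245 204]]
[339 212  17  20 268] [346.46641791 221.48880597]
t 0.15 grasp pt [ 0.2918 -0.5805  0.249 ] toolx [-7.0e-04  1.1e-03 -1.0e+00] jaw deg -63.31 q [ 1.01  0.33  0.04  1.47 -0.01  1.34 -0.06] F [-0.  -0.9 -0.3] gw 1.003
shift [ 0.0492 -0.1849 -0.232 ] turn 0.5914 alt -2.5502 | j7-related
t 0.15 grasp pt [ 0.2918 -0.5805  0.249 ] toolx [-7.0e-04  1.1e-03 -1.0e+00] jaw deg -63.31 q [ 1.01  0.33  0.04  1.47 -0.01  1.34 -0.06] F [-0.  -0.9 -0.3] gw 1.003
shift [ 0.1812 -0.1848 -0.2321] turn 0.5914 alt -2.5502 | j7-related
```

Run:
```python
import cv2,numpy as np
s=cv2.imread('pics/scene0.png')
a=s[125:205,160:240]; cv2.imwrite('pics/c3.png',cv2.resize(a,(560,560),interpolation=cv2.INTER_NEAREST))
```

```text
(no output)
```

View pics/c3.png

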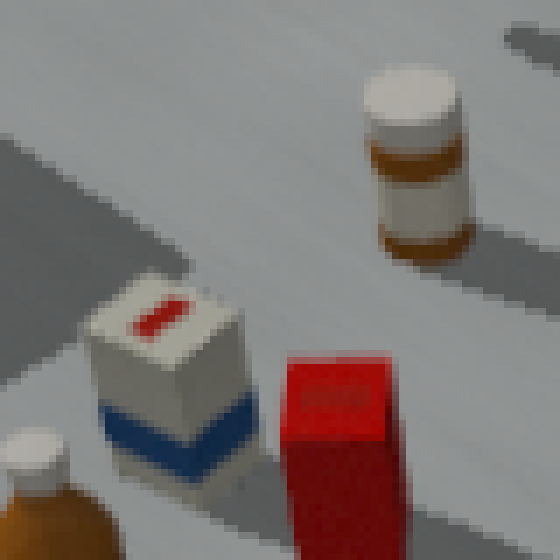

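The top view gives the right sizes for everything: box 161x124, carton 45x52, tin 87x101, charger 66x75. The scene view disagrees by an even 2–3 px for all objects. I'll hover over the jar and check with the wrist camera.

Emit:
servo_tool([
  [0.008,-0.03,-0.04,0.1],
  [0.016,-0.06,-0.08,0.2],
  [0.025,-0.09,-0.12,0.3],
  [0.033,-0.125,-0.16,0.42],
  [0.042,-0.16,-0.2,0.52],
  [0.049,-0.185,-0.232,0.591],
  [0.049,-0.185,-0.232,0.591],
], jaw=-1, squeeze=40)

```text
time: 1.02
ee_pos: [0.4176, -0.3079, 0.3552]
tcp_rot: [-2.158, 0.128, 2.159]
wrist_force: [-1.2, -0.8, 0.6]
grip_width: 0.998
```

Run:
```python
from h import *
im,c=save('wrist','w1'); goto(.416,-.311,.068,82.8)
print(proj('wrist',[.416,-.31,.09],c),proj('wrist',[.416,-.31,0],c)); 
import pickle; pickle.dump((im,c),open('w1.pkl','wb'))
```

```text
t 1.07 grasp pt [ 0.4166 -0.3099  0.2005] toolx [-5.e-04  4.e-04 -1.e+00] jaw deg -96.99 q [ 0.64  0.11 -0.09  1.84  0.01  1.19 -1.15] F [ 0.6 -1.1 -0.4] gw 1.002
shift [0.1325 0.0012 0.0004] turn 0.0037 alt -3.1379 | j7-related
[283.55811134 213.64791548] [282.99233092 182.11859426]
```

View pics/w1.png

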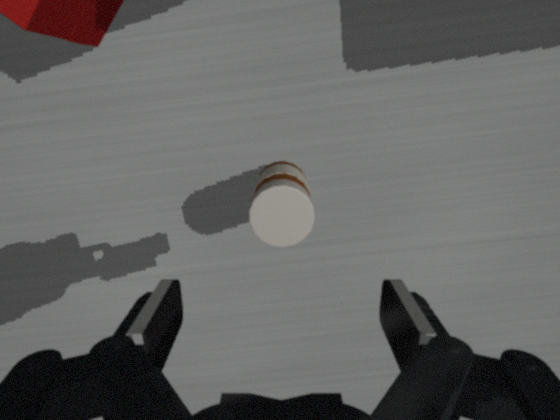

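The cap centre is at (282,214), against a predicted (284,214), so the jar position holds to within 1 mm and the top view can be trusted. I'll descend and grip.

Emit:
servo_tool([
  [0.045,0.001,0,0],
  [0.09,0.001,0,0],
  [0.12,0.001,0,0],
  [0.132,0.001,0,0.003],
  [0.132,0.001,0,0.003],
])

```text
time: 1.7
ee_pos: [0.4157, -0.3129, 0.2236]
tcp_rot: [-2.154, 0.139, 2.155]
wrist_force: [0.2, 0.4, 1.0]
grip_width: 1.0
```

Emit:
servo_tool([
  [0,0,0,0],
  [0,0,0,0],
  [0,0,0,0],
  [0,0,0,0],
  [0,0,0,0],
], jaw=1)

```text
time: 2.33
ee_pos: [0.4166, -0.3123, 0.2249]
tcp_rot: [-2.158, 0.139, 2.154]
wrist_force: [0.8, 1.3, 6.3]
grip_width: 0.562
```

Run:
```python
from h import *
goto(.4692,-.0044,.15,82.8)
```

```text
t 2.33 grasp pt [ 0.4169 -0.3124  0.0699] toolx [ 1.8e-03 -9.0e-04 -1.0e+00] jaw deg -97.33 q [ 0.64  0.25 -0.09  1.97  0.03  0.92 -1.16] F [0.8 1.3 6.3] gw 0.562
shift [-0.0802 -0.3121 -0.0128] turn -0.0022 alt 3.1394 | j7-related
```

Grip width is 48 mm, which matches the jar. Lifting and carrying it to the box.

Emit:
servo_tool([
  [-0.03,0,0,0],
  [-0.07,-0.01,0,0],
  [-0.08,-0.05,-0.002,0],
  [-0.08,-0.1,-0.004,0],
  [-0.08,-0.15,-0.006,0],
  [-0.08,-0.2,-0.008,0],
  [-0.08,-0.25,-0.01,0],
  [-0.08,-0.29,-0.012,0],
  [-0.08,-0.31,-0.013,-0.002],
  [-0.08,-0.312,-0.013,-0.002],
  [-0.08,-0.312,-0.013,-0.002],
])

```text
time: 3.7
ee_pos: [0.4686, -0.0053, 0.3037]
tcp_rot: [-2.156, 0.137, 2.156]
wrist_force: [-0.1, -1.0, -2.1]
grip_width: 0.562
```

Run:
```python
from h import *
im,c=save('wrist','w2'); goto(.4692,-.0044,.073,82.8); save('top','t2')
for cc in [(-58,-76),(58,-76),(58,76),(-58,76)]:
    q=np.array([.5043,.0375])+ (cc[0]*np.array([.9921,-.1253])+cc[1]*np.array([.1253,.9921]))/1000
    print(cc,proj('wrist',[*q,.042],c).round(1),proj('wrist',[*q,.004],c).round(1))
```

```text
t 3.75 grasp pt [ 0.4686 -0.0057  0.1487] toolx [-2.e-04 -4.e-04 -1.e+00] jaw deg -97.32 q [ 0.29  0.07 -0.38  2.    0.03  1.08 -1.81] F [ 0.2 -0.  -1.8] gw 0.566
shift [ 0.0757 -0.0014 -0.0004] turn -0.002 alt 3.1396 | j7-related
(-58, -76) [319.5 249.6] [314.7 229.9]
(58, -76) [325.8  80.8] [319.4  82.1]
(58, 76) [82.4 81.3] [110.5  82.5]
(-58, 76) [112.1 250. ] [132.9 230.2]
```

View pics/w2.png

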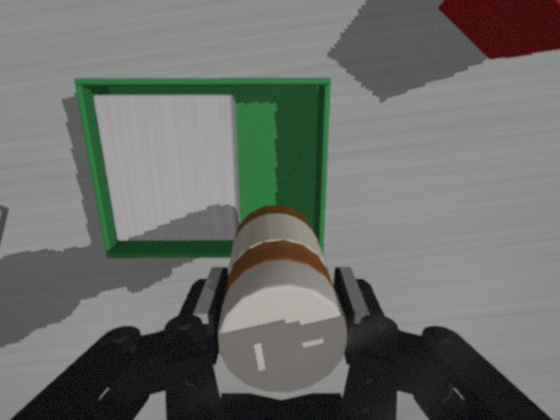

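The jar is held in line over the box's free corner. The box's inner corners appear at (322,84) and (85,84), against predicted (326,81) and (82,81), within 2–3 mm. Lowering.

Emit:
servo_tool([
  [0.03,-0.001,0,-0.002],
  [0.055,-0.001,0,-0.002],
  [0.068,-0.001,0,-0.002],
  [0.073,-0.001,0,-0.002],
  [0.075,-0.001,0,-0.002],
  [0.075,-0.001,0,-0.002],
])

```text
time: 4.55
ee_pos: [0.4692, -0.0035, 0.2293]
tcp_rot: [-2.158, 0.134, 2.156]
wrist_force: [0.5, -0.6, -0.5]
grip_width: 0.559
```

Run:
```python
from h import *
goto(.4692,-.0044,.0735,82.8)
```

```text
t 4.55 grasp pt [ 0.4694 -0.0035  0.0743] toolx [ 1.e-03 -1.e-04 -1.e+00] jaw deg -97.12 q [ 0.27  0.17 -0.38  2.07  0.08  0.91 -1.85] F [ 0.5 -0.6 -0.5] gw 0.559
shift [0.0008 0.0009 0.0001] turn 0.0013 alt -3.1403 | j7-related
```

Emit:
servo_tool([
  [0.001,0,0,0],
  [0.001,0,0,0],
])

```text
time: 4.8
ee_pos: [0.4696, -0.0034, 0.2289]
tcp_rot: [-2.16, 0.134, 2.155]
wrist_force: [-1.2, 0.2, 5.5]
grip_width: 0.561
```

Emit:
servo_tool([
  [0,0,0,0],
  [0,0,0,0],
  [0,0,0,0],
  [-0.03,0,0,0],
  [-0.09,0,0,0],
  [-0.12,0,0,0],
  [-0.12,0,0,0],
], jaw=-1)

```text
time: 5.68
ee_pos: [0.4696, -0.0034, 0.3502]
tcp_rot: [-2.162, 0.134, 2.152]
wrist_force: [0.2, -0.4, -0.1]
grip_width: 1.005
```

Run:
```python
from h import *
im,c=save('wrist','w3'); goto(.6075,-.265,.2,9.8)
im,c=save('top','t3'); a=im[195:270,260:420]; cv2.imwrite('pics/t3c.png',cv2.resize(a[:,:,::-1],(800,375),interpolation=cv2.INTER_CUBIC))
```

```text
t 5.72 grasp pt [ 0.4694 -0.0035  0.1934] toolx [ 1.9e-03 -3.0e-04 -1.0e+00] jaw deg -97.13 q [ 0.29  0.03 -0.38  1.95  0.01  1.17 -1.79] F [-0.  -0.4 -0.8] gw 1.003
shift [-0.0062  0.2423 -0.1695] turn 1.2753 alt -1.8663 | j7-related
```

View pics/w3.png

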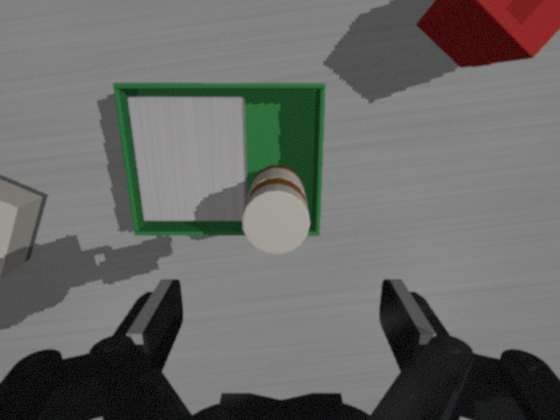

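The jar stands upright in the corner, cap at (277,219), and the tin is still flat. Next is the carton. I'll take the -1.87 turn, since the other way nears the joint 7 limit.

Emit:
servo_tool([
  [-0.006,0.02,-0.015,-0.17],
  [-0.006,0.045,-0.03,-0.35],
  [-0.006,0.07,-0.05,-0.53],
  [-0.006,0.095,-0.065,-0.71],
  [-0.006,0.12,-0.085,-0.89],
  [-0.006,0.145,-0.1,-1.07],
  [-0.006,0.17,-0.12,-1.25],
  [-0.006,0.195,-0.135,-1.43],
  [-0.006,0.22,-0.155,-1.61],
  [-0.006,0.24,-0.168,-1.79],
  [-0.006,0.242,-0.17,-1.866],
  [-0.006,0.242,-0.17,-1.866],
])

```text
time: 7.28
ee_pos: [0.6074, -0.2649, 0.3515]
tcp_rot: [1.083, 1.288, -1.084]
wrist_force: [-0.3, -0.3, 0.1]
grip_width: 0.996
```

Run:
```python
from h import *
im,c=save('wrist','w4'); goto(.6075,-.265,.07,9.8)
ex=np.array([np.cos(np.radians(9.8)),np.sin(np.radians(9.8))]); ey=np.array([-ex[1],ex[0]])
for a,b in((-23,-27),(23,-27),(23,27),(-23,27)): print((a,b),proj('wrist',[*(np.array([.6075,-.265])+(a*ex+b*ey)/1000),.09],c).round(1))
import pickle
```

```text
t 7.33 grasp pt [ 0.6071 -0.2642  0.197 ] toolx [-0.0022  0.0014 -1.    ] jaw deg 9.7 q [ 0.61  0.42 -0.36  1.48  0.15  1.27  0.41] F [-0.4  0.2 -0. ] gw 1.0
shift [0.127  0.0006 0.001 ] turn -0.0017 alt 3.1399 | j7-related
(-23, -27) [252.6 250.7]
(23, -27) [315.3 250.7]
(23, 27) [317.7 178.9]
(-23, 27) [250.4 179. ]
```

View pics/w4.png

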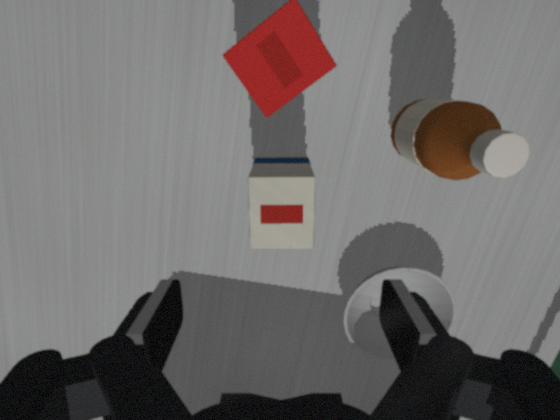

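The carton's top face spans columns 249–314 and rows 177–248, within 2 mm of the prediction and centred between the jaws. Descend and grip.

Emit:
servo_tool([
  [0.045,0,0.001,0],
  [0.09,0,0.001,0],
  [0.115,0,0.001,0],
  [0.127,0,0.001,0],
  [0.127,0,0.001,0],
])

```text
time: 7.95
ee_pos: [0.6077, -0.2653, 0.2263]
tcp_rot: [1.083, 1.286, -1.083]
wrist_force: [-1.1, 1.0, 0.7]
grip_width: 0.997
```

Emit:
servo_tool([
  [0,0,0,0],
  [0,0,0,0],
  [0,0,0,0],
  [0,0,0,0],
  [0,0,0,0],
], jaw=1)

```text
time: 8.57
ee_pos: [0.6081, -0.2658, 0.2279]
tcp_rot: [1.083, 1.284, -1.082]
wrist_force: [-1.5, -0.6, 6.1]
grip_width: 0.532
```

Run:
```python
from h import *
goto(.5248,-.0114,.16,82.8)
c=K('wrist')
```

```text
t 8.57 grasp pt [ 0.6083 -0.2659  0.0729] toolx [ 1.4e-03 -7.0e-04 -1.0e+00] jaw deg 9.78 q [ 0.6   0.52 -0.34  1.6   0.2   1.05  0.38] F [-1.5 -0.6  6.1] gw 0.532
shift [-0.0873 -0.039  -0.2649] turn -1.2744 alt 1.8672 | j7-related
```

Grip width is 45 mm. I'll lift well clear of the red carton, then carry.

Emit:
servo_tool([
  [-0.05,0,0,0],
  [-0.1,0,0,0],
  [-0.13,0,-0.01,-0.1],
  [-0.13,-0.005,-0.045,-0.27],
  [-0.13,-0.01,-0.08,-0.44],
  [-0.13,-0.015,-0.115,-0.61],
  [-0.13,-0.02,-0.15,-0.78],
  [-0.13,-0.025,-0.185,-0.95],
  [-0.13,-0.032,-0.22,-1.12],
  [-0.11,-0.038,-0.255,-1.25],
  [-0.095,-0.039,-0.265,-1.274],
  [-0.095,-0.039,-0.265,-1.274],
])

```text
time: 10.07
ee_pos: [0.5238, -0.0112, 0.3208]
tcp_rot: [0.099, 1.57, -0.099]
wrist_force: [0.6, -0.4, -1.2]
grip_width: 0.533
```

Run:
```python
from h import *
im,c=save('wrist','w5'); goto(.5248,-.0114,.0765,82.8)
im,c=save('top','t5'); a=im[195:270,260:420]; cv2.imwrite('pics/t5c.png',cv2.resize(a[:,:,::-1],(800,375),interpolation=cv2.INTER_CUBIC))
im,c=save('scene','s5'); a=im[140:270,210:350]; cv2.imwrite('pics/s5c.png',cv2.resize(a[:,:,::-1],(560,520),interpolation=cv2.INTER_CUBIC))
```

```text
t 10.12 grasp pt [ 0.5243 -0.012   0.1666] toolx [-6.e-04 -2.e-04 -1.e+00] jaw deg 82.68 q [ 0.56  0.21 -0.69  1.85  0.14  1.14  1.26] F [-0.1 -0.6 -1.4] gw 0.535
shift [0.0901 0.0007 0.0005] turn -0.0022 alt 3.1394 | j7-related
```

View pics/w5.png

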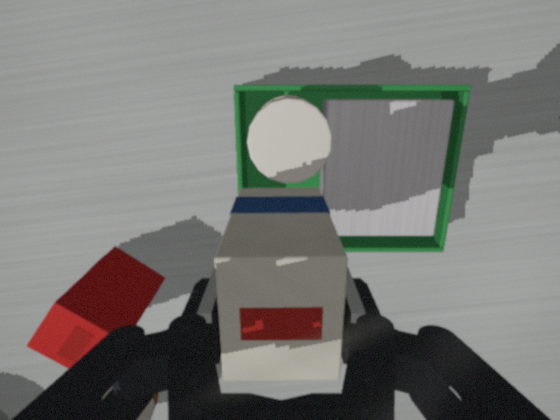

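View pics/s5c.png

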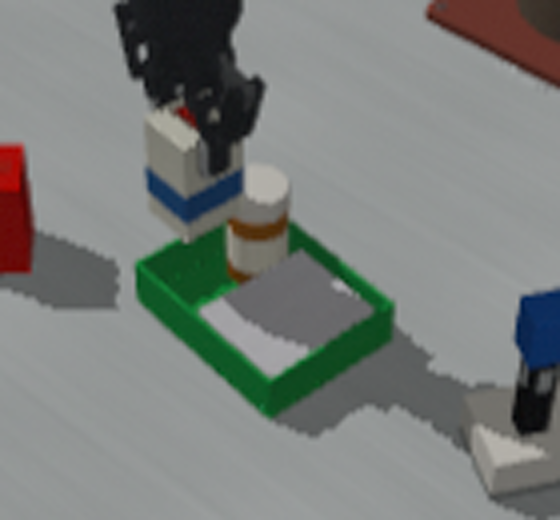

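Run:
```python
from h import *
c=K('wrist')
C=np.array([.5043,.0375]); ex=np.array([.9921,-.1253]); ey=np.array([.1253,.9921])
def bx(u,v,z):
    p=onz('wrist',u,v,z,c)[:2]; return p.round(4),((p-C)@ex*1000).round(1),((p-C)@ey*1000).round(1)
print('jar',bx(289,139,.094))
for nm,u,v,z in (('topfront',281,255,.1837),('topback',281,376,.1837),('botfront',281,189,.0937),('L',217,255,.1837),('R',345,255,.1837),
 ('rim -x-y outer',234,86,.042),('rim -x+y outer',470,86,.042),('rim +x +y outer',444,250,.042)): print(nm,*bx(u,v,z))
```

```text
jar (array([ 0.4666, -0.001 ]), np.float64(-32.6), np.float64(-42.9))
topfront [ 0.4935 -0.0091] -4.9 -47.6
topback [ 0.5461 -0.0159] 48.2 -47.8
botfront [ 0.4951 -0.0093] -3.3 -47.6
L [ 0.4906 -0.0311] -5.0 -69.7
R [0.4964 0.0128] -4.8 -25.5
rim -x-y outer [ 0.4336 -0.0333] -61.2 -79.1
rim -x+y outer [0.4542 0.1251] -60.6 80.6
rim +x +y outer [0.5758 0.1105] 61.7 81.4
```

The carton in hand spans box x -5 to 48 and y -70 to -25. The jar's edge is at -8.6. Shifting 3 mm in +x gives even gaps. Lowering.

Emit:
servo_tool([
  [0.03,0.0005,0.003,0],
  [0.06,0.0005,0.003,0],
  [0.078,0.0005,0.003,0],
  [0.086,0.0005,0.003,0],
  [0.0895,0.0005,0.003,0],
  [0.0895,0.0005,0.003,0],
])

```text
time: 10.98
ee_pos: [0.5276, -0.011, 0.2328]
tcp_rot: [0.099, 1.568, -0.099]
wrist_force: [-0.6, 0.0, -1.0]
grip_width: 0.535
```

Run:
```python
from h import *
goto(.5248,-.0114,.0765,82.8)
```

```text
t 10.97 grasp pt [ 0.5277 -0.011   0.0778] toolx [ 8.e-04 -0.e+00 -1.e+00] jaw deg 82.78 q [ 0.52  0.32 -0.66  1.92  0.24  0.97  1.19] F [-0.6  0.  -1. ] gw 0.535
shift [ 0.0013 -0.0007 -0.0029] turn -0.0003 alt 3.1413 | j7-related
```

Emit:
servo_tool([
  [0.0015,0,0,0],
  [0.0015,0,0,0],
])

```text
time: 11.22
ee_pos: [0.5278, -0.011, 0.2319]
tcp_rot: [0.099, 1.567, -0.099]
wrist_force: [-1.1, -0.4, 5.3]
grip_width: 0.536
```

Contact at 5 N. Release and rise.

Emit:
servo_tool([
  [0,0,0,0],
  [0,0,0,0],
  [0,0,0,0],
  [0,0,0,0],
  [-0.03,0,0,0],
  [-0.09,0,0,0],
  [-0.14,0,0,0],
  [-0.14,0,0,0],
], jaw=-1)

```text
time: 12.22
ee_pos: [0.5284, -0.0106, 0.3748]
tcp_rot: [0.098, 1.562, -0.099]
wrist_force: [-0.2, -0.2, -1.1]
grip_width: 0.998
```

Run:
```python
from h import *
im,c=save('wrist','w6'); goto(.4749,.2627,.22,56.9)
im,c=save('scene','s6'); a=im[140:270,210:380]; cv2.imwrite('pics/s6c.png',cv2.resize(a[:,:,::-1],(680,520),interpolation=cv2.INTER_CUBIC))
```

```text
t 12.28 grasp pt [ 0.5282 -0.0111  0.2173] toolx [ 3.3e-03 -8.0e-04 -1.0e+00] jaw deg 82.78 q [ 0.58  0.16 -0.7   1.78  0.11  1.24  1.29] F [-0.1  0.   0.3] gw 0.999
shift [-0.0031  0.2649 -0.0873] turn 0.4517 alt -2.6899 | j7-related
```

View pics/w6.png

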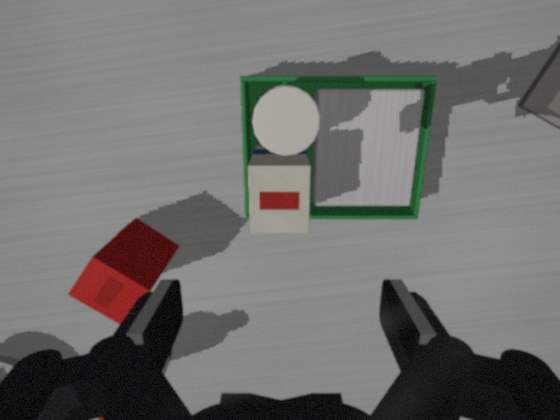

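View pics/s6c.png

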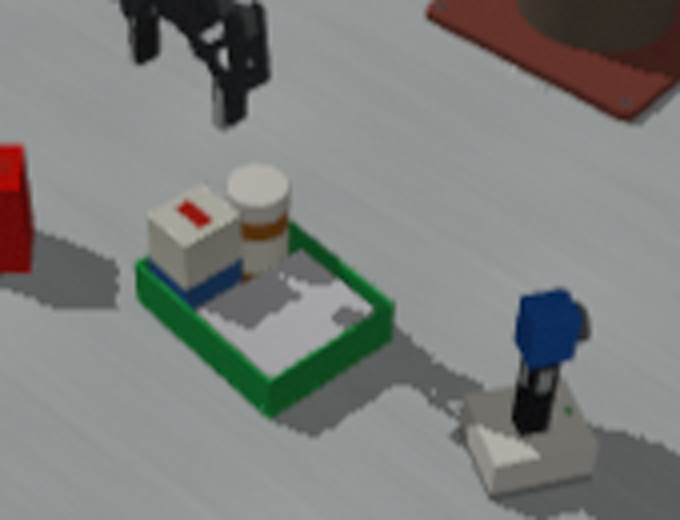

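Jar cap at (285,119) and carton top at (280,195) in the wrist view. Both stand beside the tin, released. The scene crop shows the lamp's dark lens on the right of the head, which is world -x,+y, agreeing with the 147 deg I took. Moving to the lamp.

Emit:
servo_tool([
  [-0.01,0.045,-0.015,0.08],
  [-0.02,0.09,-0.03,0.16],
  [-0.03,0.135,-0.045,0.24],
  [-0.03,0.18,-0.06,0.32],
  [-0.03,0.225,-0.075,0.4],
  [-0.03,0.255,-0.085,0.45],
  [-0.03,0.265,-0.087,0.452],
  [-0.03,0.265,-0.087,0.452],
])

```text
time: 13.32
ee_pos: [0.4744, 0.2624, 0.3996]
tcp_rot: [0.451, 1.525, -0.452]
wrist_force: [-0.3, -0.6, -1.1]
grip_width: 1.004
```

Run:
```python
from m import *
im,c=save('wrist','w7'); goto(.4749,.2627,.134,56.9)
ex=np.array([np.cos(np.radians(-33.1)),np.sin(np.radians(-33.1))]); ey=np.array([-ex[1],ex[0]])
for a,b in((-17,-15),(17,-15),(17,15),(-17,15)): print((a,b),proj('wrist',[*(np.array([.4749,.2627])+(a*ex+b*ey)/1000),.156],c).round(1))
print('lens',proj('wrist',[*(np.array([.4749,.2627])-25*ex/1000),.134],c))
im=im.astype(int); m,st,cc=comp(im[...,2]-im[...,0]>35,(280,210),100); print(st,cc,rect('wrist',m,.156,c))
```

```text
t 13.38 grasp pt [0.4745 0.2615 0.2449] toolx [-1.3e-03 -8.0e-04 -1.0e+00] jaw deg 56.89 q [ 0.18  0.21 -0.86  1.7   0.16  1.31  0.28] F [ 0.1 -0.6  0.5] gw 0.999
shift [ 0.1109  0.0014 -0.0003] turn -0.0001 alt 3.1415 | j7-related
(-17, -15) [260.9 202.5]
(17, -15) [261.8 250.3]
(17, 15) [306.1 250.4]
(-17, 15) [307.4 202.5]
lens [283.968863   181.93745616]
[ 266  192   44   53 2184] [287.38232601 219.28525641] (array([471.2, 267.8]), array([28.6, 36.3]), 56.964229583740234)
```

View pics/w7.png

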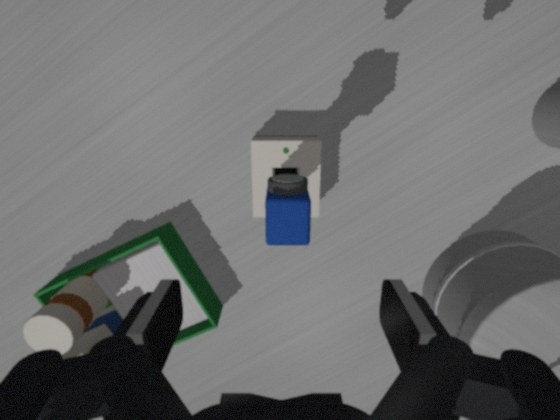

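Run:
```python
from m import *
c=K('wrist'); p=onz('wrist',288,220.5,.156,c); print('lamp top',p); goto(p[0],p[1],.134,56.9)
o=observe(); M=R.from_rotvec(o['tcp_rot']).as_matrix()
for z in (0,.1,.15):
  for u,v in ((425,285),(440,250),(500,240),(560,330)):
    q=onz('wrist',u,v,z,c); print(z,(u,v),q.round(3),(M.T@(q-o['ee_pos'])).round(3))
t=np.load('top0.npy'); print('potlid top',onz('top',193,157,.1),onz('top',218,170,.1),onz('top',193,184,.1))
```

```text
lamp top [0.47298336 0.26645834 0.156     ]
t 13.38 grasp pt [0.4745 0.2615 0.2449] toolx [-1.3e-03 -8.0e-04 -1.0e+00] jaw deg 56.89 q [ 0.18  0.21 -0.86  1.7   0.16  1.31  0.28] F [ 0.1 -0.6  0.5] gw 0.999
shift [ 0.1109  0.0035 -0.0039] turn -0.0001 alt 3.1415 | j7-related
0 (425, 285) [0.685 0.331 0.   ] [0.4   0.174 0.139]
0 (440, 250) [0.652 0.366 0.   ] [0.4   0.185 0.092]
0 (500, 240) [0.679 0.429 0.   ] [0.399 0.252 0.079]
0 (560, 330) [0.839 0.446 0.   ] [0.399 0.354 0.204]
0.1 (425, 285) [0.609 0.324 0.1  ] [0.3   0.126 0.078]
0.1 (440, 250) [0.585 0.35  0.1  ] [0.3   0.135 0.044]
0.1 (500, 240) [0.604 0.396 0.1  ] [0.3   0.184 0.035]
0.1 (560, 330) [0.721 0.409 0.1  ] [0.299 0.258 0.126]
0.15 (425, 285) [0.571 0.321 0.15 ] [0.25  0.103 0.048]
0.15 (440, 250) [0.551 0.342 0.15 ] [0.25  0.109 0.02 ]
0.15 (500, 240) [0.567 0.38  0.15 ] [0.25  0.15  0.013]
0.15 (560, 330) [0.662 0.39  0.15 ] [0.25  0.21  0.087]
potlid top [0.7246506  0.38599611 0.1       ] [0.68416707 0.30769123 0.1       ] [0.64019823 0.38405319 0.1       ]
```

The wrist view puts the lamp top at (288,220), i.e. (0.473, 0.266), with the lens pointing image-up as expected. I'll grip the head there.

Emit:
servo_tool([
  [0.04,0.003,-0.003,0],
  [0.08,0.003,-0.003,0],
  [0.105,0.003,-0.003,0],
  [0.111,0.003,-0.003,0],
  [0.111,0.003,-0.003,0],
])

```text
time: 14.0
ee_pos: [0.4739, 0.2662, 0.2901]
tcp_rot: [0.453, 1.523, -0.454]
wrist_force: [0.4, 0.4, -0.2]
grip_width: 1.005
```

Emit:
servo_tool([
  [0,0,0,0],
  [0,0,0,0],
  [0,0,0,0],
  [0,0,0,0],
  [0,0,0,0],
  [0,0,0,0],
], jaw=1)

```text
time: 14.75
ee_pos: [0.4736, 0.2671, 0.2903]
tcp_rot: [0.453, 1.522, -0.452]
wrist_force: [-0.4, 0.7, 6.5]
grip_width: 0.344
```

Run:
```python
from m import *
goto(.473,.266,.134,56.9)
save('wrist','w8')
```

```text
t 14.75 grasp pt [0.4737 0.2671 0.1353] toolx [ 8.e-04  3.e-04 -1.e+00] jaw deg 56.89 q [ 0.12  0.32 -0.83  1.83  0.26  1.11  0.19] F [-0.4  0.7  6.5] gw 0.344
shift [ 0.0013 -0.0014  0.    ] turn -0.0001 alt 3.1414 | j7-related
```

View pics/w8.png

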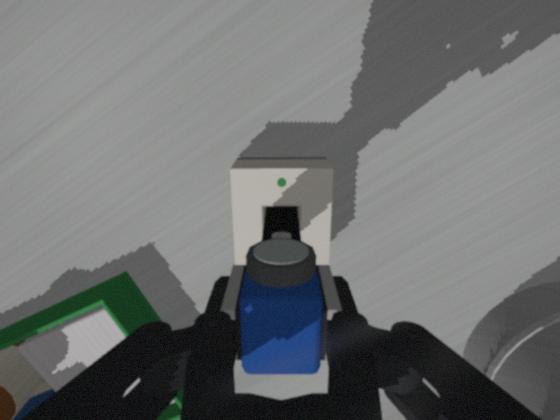

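The head is gripped at 29 mm, lens forward in view at (281,252). Drawing the lamp straight up.

Emit:
servo_tool([
  [-0.02,0,0,0],
  [-0.045,0,0,0],
  [-0.08,0,0,0],
  [-0.11,0,0,0],
  [-0.11,0,0,0],
  [-0.11,0,0,0],
])

```text
time: 15.55
ee_pos: [0.4731, 0.2667, 0.3994]
tcp_rot: [0.452, 1.523, -0.453]
wrist_force: [-0.1, -0.7, -1.8]
grip_width: 0.344
```

Run:
```python
from m import *
goto(.72,.15,.2,90)
im,c=save('scene','s8'); a=im[140:300,250:420]; cv2.imwrite('pics/s8c.png',cv2.resize(a[:,:,::-1],(560,527),interpolation=cv2.INTER_CUBIC))
```

```text
t 15.55 grasp pt [0.473  0.2666 0.2444] toolx [-6.e-04 -6.e-04 -1.e+00] jaw deg 56.89 q [ 0.17  0.21 -0.86  1.7   0.17  1.31  0.27] F [-0.1 -0.7 -1.8] gw 0.344
shift [0.0443 0.0373 0.2706] turn -0.5779 alt 2.5637 | j7-related
```

View pics/s8c.png

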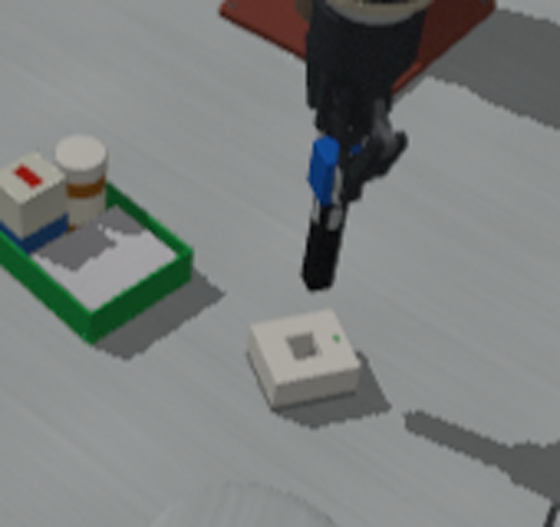

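The lamp is clear of the charger, hanging upright. Since the tool can't tilt, I'll tip it by pivoting in the jaws: foot pressed on clear table, head swung towards the beam. Moving to open table at about (0.72, 0.15), beam towards -x.

Emit:
servo_tool([
  [0,0.006,0.045,-0.1],
  [0,0.012,0.09,-0.2],
  [0,0.018,0.135,-0.3],
  [0,0.025,0.18,-0.4],
  [0.01,0.031,0.225,-0.5],
  [0.03,0.036,0.26,-0.57],
  [0.06,0.037,0.271,-0.578],
  [0.09,0.037,0.271,-0.578],
  [0.105,0.037,0.271,-0.578],
  [0.105,0.037,0.271,-0.578],
])

```text
time: 16.85
ee_pos: [0.7201, 0.1499, 0.2932]
tcp_rot: [-0.001, 1.574, 0.0]
wrist_force: [0.8, 0.7, -0.3]
grip_width: 0.344
```

Run:
```python
from m import *
goto(.72,.15,.127,90)
im,c=save('scene','s9'); a=im[140:340,180:400]; cv2.imwrite('pics/s9c.png',cv2.resize(a[:,:,::-1],(660,600),interpolation=cv2.INTER_CUBIC))
```

```text
t 16.85 grasp pt [0.7197 0.1498 0.1382] toolx [-2.8e-03 -5.0e-04 -1.0e+00] jaw deg 90.04 q [ 0.22  0.7  -0.77  1.32  0.48  1.32  1.02] F [ 0.8  0.7 -0.3] gw 0.344
shift [0.0112 0.0002 0.0003] turn 0.0007 alt -3.1409 | j7-related
```

View pics/s9c.png

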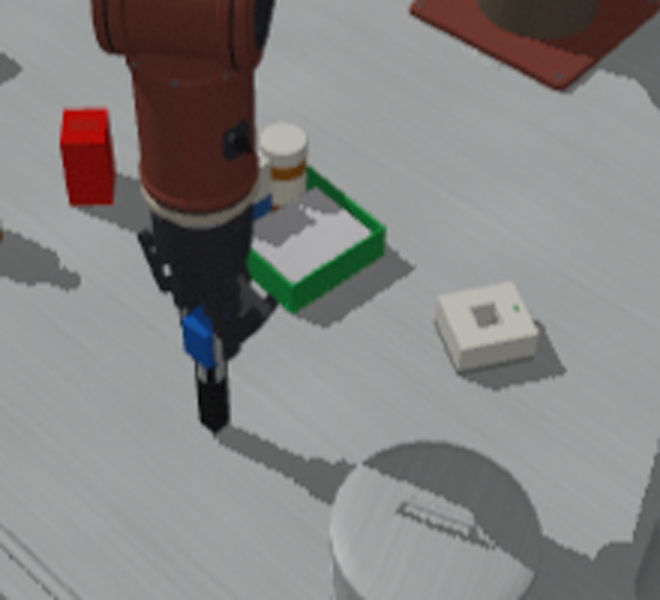

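Emit:
servo_tool([
  [0.008,0,0,0],
  [0.011,0,0,0],
  [0.0125,0,0,0],
  [0.0125,0,0,0],
], squeeze=20)

```text
time: 17.4
ee_pos: [0.7206, 0.1499, 0.2825]
tcp_rot: [-0.0, 1.57, 0.0]
wrist_force: [0.9, -0.2, -1.1]
grip_width: 0.345
```

Run:
```python
from m import *
goto(.72,.15,.127,90)
```

```text
t 17.4 grasp pt [0.7207 0.15   0.1275] toolx [ 4.e-04  1.e-04 -1.e+00] jaw deg 90.01 q [ 0.22  0.71 -0.77  1.33  0.49  1.3   1.01] F [ 0.9 -0.2 -1.1] gw 0.345
shift [ 0.0005  0.     -0.0007] turn 0.0002 alt -3.1414 | j7-related
```

Emit:
servo_tool([
  [0.0015,0,0,0],
  [0.003,0,0,0],
  [0.003,0,0,0],
])

```text
time: 17.77
ee_pos: [0.7209, 0.1502, 0.2823]
tcp_rot: [0.0, 1.568, 0.0]
wrist_force: [-4.0, -2.6, 13.5]
grip_width: 0.347
```

Foot on the table with 13 N. Start the arc to about 20 deg and check.

Emit:
servo_tool([
  [0,0,-0.006,0],
  [0,0,-0.014,0],
  [0.0,0,-0.022,0],
  [0.001,0,-0.03,0],
  [0.003,0,-0.038,0],
  [0.004,0,-0.044,0],
  [0.004,0,-0.044,0],
])

```text
time: 18.65
ee_pos: [0.6768, 0.1502, 0.2768]
tcp_rot: [0.0, 1.568, 0.001]
wrist_force: [-0.1, 0.2, 7.4]
grip_width: 0.349
```

Run:
```python
from m import *
goto(.72,.15,.127,90)
im,c=save('scene','s10'); a=im[140:340,180:400]; cv2.imwrite('pics/s10c.png',cv2.resize(a[:,:,::-1],(660,600),interpolation=cv2.INTER_CUBIC))
save('wrist','w10')
```

```text
t 18.65 grasp pt [0.6773 0.1503 0.1218] toolx [ 2.8e-03  6.0e-04 -1.0e+00] jaw deg 90.01 q [ 0.26  0.64 -0.79  1.46  0.46  1.24  0.98] F [-0.1  0.2  7.4] gw 0.349
shift [-0.0051 -0.0003  0.0427] turn 0.0002 alt -3.1413 | j7-related
```

View pics/s10c.png

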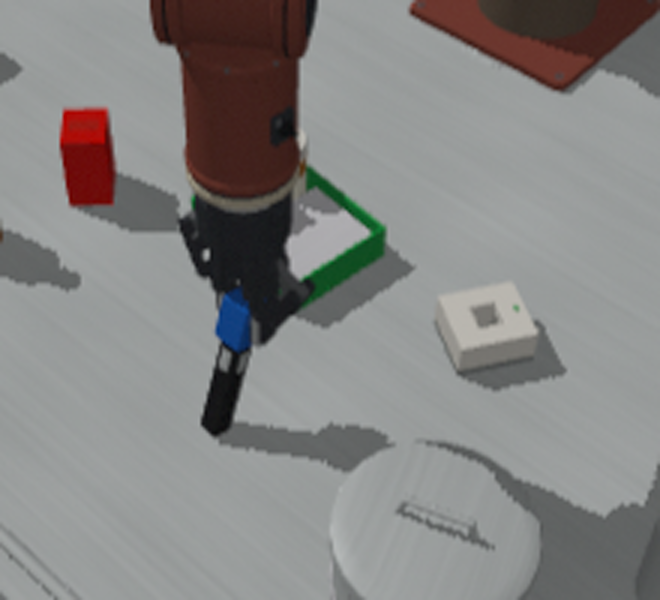

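View pics/w10.png

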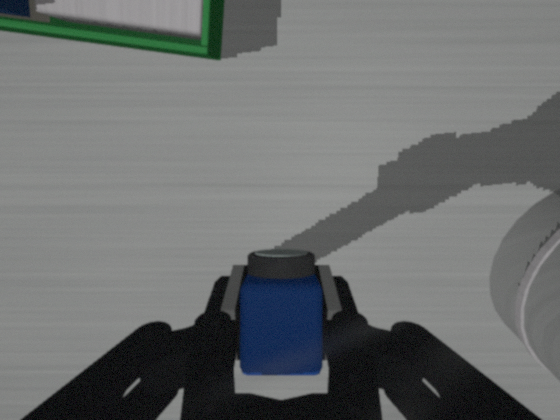

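The foot stayed put at (216,425) and the lamp tilts in the jaws. Continue to about 47 deg, then squeeze hard.

Emit:
servo_tool([
  [0.003,0,-0.008,0],
  [0.006,0,-0.016,0],
  [0.0095,0,-0.024,0],
  [0.014,0,-0.032,0],
  [0.0185,0,-0.04,0],
  [0.023,0,-0.046,0],
  [0.028,0,-0.052,0],
  [0.028,0,-0.052,0],
])

```text
time: 19.75
ee_pos: [0.6239, 0.1501, 0.2467]
tcp_rot: [-0.001, 1.572, 0.001]
wrist_force: [-1.4, 1.3, 2.7]
grip_width: 0.346
```

Emit:
servo_tool([
  [0,0,0,0],
  [0,0,0,0],
  [0,0,0,0],
], squeeze=100)

```text
time: 20.12
ee_pos: [0.6244, 0.1499, 0.247]
tcp_rot: [-0.0, 1.572, 0.0]
wrist_force: [-1.9, 0.9, 1.4]
grip_width: 0.345
```

Run:
```python
from m import *
goto(.663,.03,.2,90)
im,c=save('scene','s11'); a=im[140:340,180:400]; cv2.imwrite('pics/s11c.png',cv2.resize(a[:,:,::-1],(660,600),interpolation=cv2.INTER_CUBIC))
```

```text
t 20.12 grasp pt [0.6243 0.1499 0.092 ] toolx [-9.e-04  0.e+00 -1.e+00] jaw deg 90.01 q [ 0.3   0.58 -0.81  1.62  0.45  1.14  0.95] F [-1.9  0.9  1.4] gw 0.345
shift [-0.1081 -0.1199  0.0386] turn 0.0002 alt -3.1414 | j7-related
```

View pics/s11c.png

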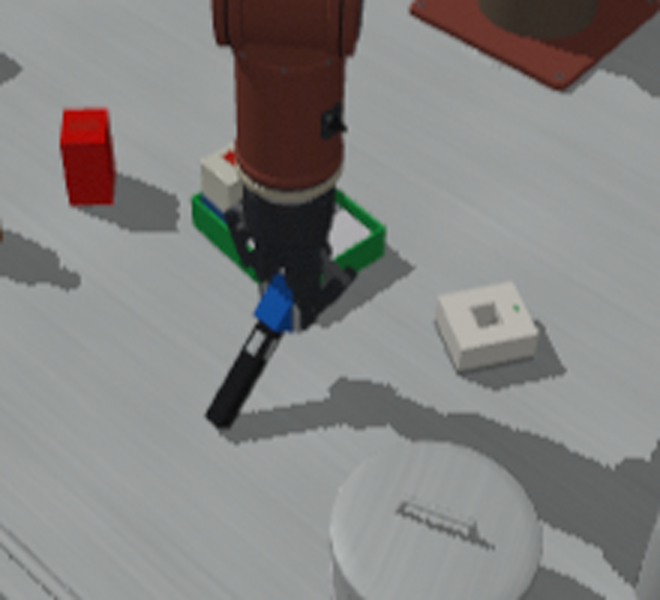

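The lamp is tipped about 45 deg, the foot still where it was. Lift first, then over to aim at the box.

Emit:
servo_tool([
  [-0.02,0,0,0],
  [-0.05,0,0.005,0],
  [-0.09,-0.01,0.015,0],
  [-0.114,-0.035,0.022,0],
  [-0.114,-0.06,0.028,0],
  [-0.114,-0.085,0.031,0],
  [-0.114,-0.105,0.033,0],
  [-0.114,-0.112,0.033,0],
  [-0.114,-0.112,0.033,0],
  [-0.114,-0.112,0.033,0],
])

```text
time: 21.42
ee_pos: [0.6574, 0.0392, 0.3614]
tcp_rot: [-0.001, 1.571, 0.002]
wrist_force: [-0.0, -0.1, -2.6]
grip_width: 0.338
```

Run:
```python
from m import *
goto(.657,.0375,.206,90)
im,c=save('scene','s12'); a=im[120:320,180:400]; cv2.imwrite('pics/s12c.png',cv2.resize(a[:,:,::-1],(660,600),interpolation=cv2.INTER_CUBIC))
save('wrist','w12'); save('top','t12')
# predicted handle ends for tilt
for th in (35,40,45,50,55):
    t=np.radians(th); g=np.array([.657,.0375,.206]); z=np.array([-np.sin(t),0,np.cos(t)])
    print(th,'foot',proj('scene',g-.127*z).round(1),'handle top',proj('scene',g-.023*z).round(1))
```

```text
t 21.43 grasp pt [0.6574 0.0393 0.2064] toolx [ 0.e+00  7.e-04 -1.e+00] jaw deg 90.1 q [ 0.47  0.5  -0.83  1.46  0.37  1.34  1.19] F [-0.  -0.1 -2.6] gw 0.338
shift [ 0.0004 -0.0018 -0.0004] turn 0.0018 alt -3.1398 | j7-related
35 foot [215.8 238.4] handle top [230.1 203.7]
40 foot [213.  238.6] handle top [229.6 203.7]
45 foot [210.4 238.5] handle top [229.2 203.6]
50 foot [207.8 238. ] handle top [228.7 203.5]
55 foot [205.5 237.2] handle top [228.3 203.3]
```

View pics/s12c.png

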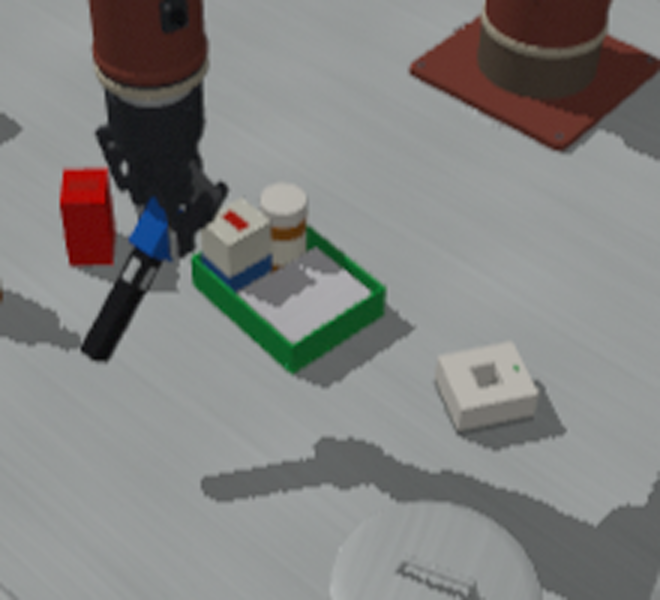

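View pics/w12.png

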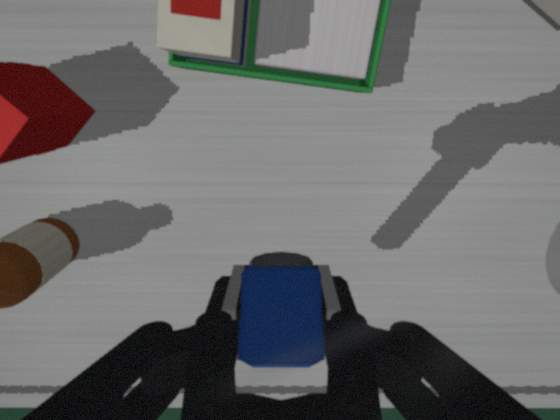

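The foot end is at crop (97,353), i.e. pixel (212,238). That gives a tilt of about 41–47 deg, depending on the known scene-camera bias. Jar and carton stand. I'll hold a while and check that nothing creeps.

Emit:
servo_tool([
  [0,-0.001,0,0],
  [0,-0.001,0,0],
  [0,-0.001,0,0],
  [0,-0.001,0,0],
  [0,-0.001,0,0],
  [0,-0.001,0,0],
  [0,-0.001,0,0],
  [0,-0.001,0,0],
])

```text
time: 22.58
ee_pos: [0.6576, 0.0369, 0.3612]
tcp_rot: [-0.0, 1.571, 0.0]
wrist_force: [0.2, 0.5, -1.4]
grip_width: 0.332
```

Run:
```python
from m import *
goto(.657,.0375,.206,90); print(abs(observe()['joint_velocities']).max())
im,c=save('scene','s13'); old=cv2.imread('pics/s12.png')[:,:,::-1]
d=np.abs(im.astype(int)-old).max(2)[170:250,190:260]; print('changed px',(d>40).sum())
for i in (old,im):
    m,st,cc=comp(i.astype(int).sum(2)<110,(215,225),22); print(st,cc)
im,c=save('top','t13'); a=im[180:280,200:420]; cv2.imwrite('pics/t13c.png',cv2.resize(a[:,:,::-1],(770,350),interpolation=cv2.INTER_CUBIC))
```

```text
t 22.57 grasp pt [0.6576 0.0369 0.2062] toolx [-0.e+00  1.e-04 -1.e+00] jaw deg 90.01 q [ 0.47  0.5  -0.83  1.46  0.37  1.34  1.19] F [ 0.2  0.5 -1.4] gw 0.332
shift [ 0.0002  0.0006 -0.0006] turn 0.0002 alt -3.1414 | j7-related
0.001588565123709021
changed px 193
[207 203  27  37 293] [218.67576792 223.43003413]
[206 203  27  37 291] [217.82817869 223.17525773]
```

View pics/t13c.png

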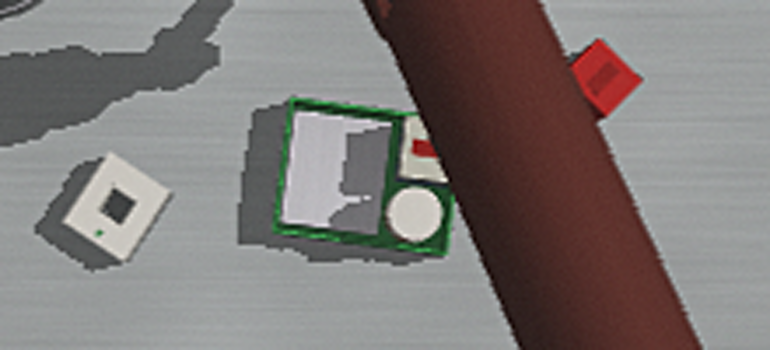

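The jar (cap at crop (414,213)), carton and tin are in place. The grip width has drifted from 0.345 to 0.332, so I'll hold longer and watch it before handing in.

Emit:
servo_tool([
  [0,0,0,0],
  [0,0,0,0],
  [0,0,0,0],
  [0,0,0,0],
  [0,0,0,0],
  [0,0,0,0],
  [0,0,0,0],
  [0,0,0,0],
  [0,0,0,0],
  [0,0,0,0],
  [0,0,0,0],
  [0,0,0,0],
])

```text
time: 24.18
ee_pos: [0.6576, 0.0369, 0.3612]
tcp_rot: [-0.0, 1.571, 0.0]
wrist_force: [0.4, 0.3, -2.0]
grip_width: 0.34
```

Run:
```python
from m import *
print(observe()['grip_width'])
im,c=save('scene','s14'); old=cv2.imread('pics/s13.png')[:,:,::-1]
for i in (old,im):
    m,st,cc=comp(i.astype(int).sum(2)<110,(215,225),22); print(st,cc)
im,c=save('wrist','w14'); old=cv2.imread('pics/w12.png')[:,:,::-1]
for i in (old,im):
    i=i.astype(int); m,st,cc=comp(i[...,2]-i[...,0]>35,(280,300),90); print(st,cc)
print(observe()['grip_width'])
```

```text
0.33953308333370685
[206 203  27  37 291] [217.82817869 223.17525773]
[207 203  26  37 292] [217.95547945 223.01027397]
[ 238  266   86  101 8098] [280.5864411  316.73833045]
[ 238  266   86  101 8097] [280.62381129 316.7026059 ]
0.3417475125438663
```

View pics/w14.png

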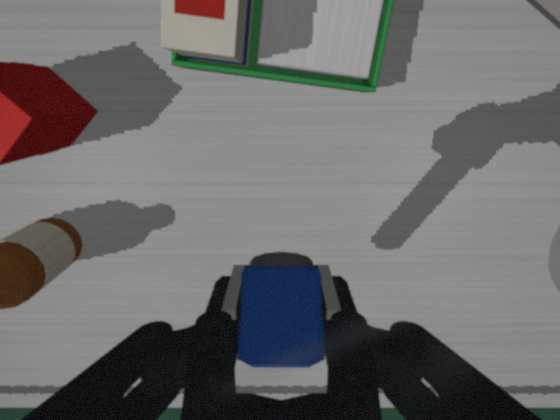

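The lamp is steady: its outline is unchanged at (238–324, 266–367), and the grip variation was only noise. Handing in.

```bash
python3 -c "
from bench import *
print(sign_off())"
```

```text
the job is handed in; nothing more can be done
None
```

I packed both items and handed the job in at about 24 s, with the lamp still held tilted at the box. `sign_off()` reports no verdict, so what follows rests on my own checks.

- **Packing:** the amber jar and the white-and-blue carton stand upright on the box floor beside the tin. Each was lowered to light contact (about 5 N) before release. The last scene, top and wrist views showed both standing and the tin still flat.
- **Lamp:** I drew it straight up out of the charger. The tool can't tilt, so I pressed the lamp's foot on clear table and pivoted it in the jaws. I then gripped harder (100 N) and moved it to aim from the +x side of the box.
- **Aim:** the beam slants down about 41–47 degrees. The gripper is within 1 mm of the pose worked out for a lens 20 cm from the box's middle and in line with it, but I did not measure the lens itself.
- **Steadiness:** the lamp did not move in pictures about 2.6 s apart, and it is clear of everything else.

Two checks disagreed:
- **Scene camera:** it sits 2–3 pixels off from the top and wrist cameras, so I relied on those two. This is why the tilt is a range.
- **Grip reading:** it wandered between 0.332 and 0.345, but the pictures showed no slip.

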